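# Unbolt the red battery box with the hook

### The job

The red-lidded box at the back of the bench may hold swollen batteries and its bolt is out of the hand's reach: the hand must stay in front of the box, never over it. Pick up the yellow-handled hooked rod by its handle, hook it round the red-knobbed bolt and draw that bolt fully back towards the robot, moving it with the hook only and leaving the blue bolt shut. Then lay the rod down flat on the bench again, without dropping it, and let go.

Things in the scene. Friction and masses are not known exactly. Their poses are not given: they have to be found in the camera images.
- rod: Hooked rod, 0.22 kg, lying flat. Origin: middle of its yellow handle, half-way up (12 mm above the bench), near its balance point: grip here, across y. Handle 130 mm long (x), 22 wide (y), 24 high (z). x runs along the rod to the hook, y to the side the hook bends to, z up. A 10 mm dark steel shaft runs along x from the handle to the hook. (The straight black-handled bar is not it.)
- rod_hook (a point): Seat in the rod's flat hook, at x 238, y 33, z 0 mm of the rod, axes as the rod's: the axis of the bolt's stem lies here when it touches the middle of the hook's arm from inside. The 10 mm thick arm (centre line x = 250 mm) runs 66 mm from the shaft to +y; a lip (y = 66 mm) turns 25 mm back towards the handle. The space between shaft and lip is 56 mm wide.
- red_box: Grey box with red lid, fixed, 280 mm deep (x), 212 wide (y), 110 high. Origin: middle of the lower edge of its front (the lid's front edge is straight above); z up, x away from the robot (yaw at most 9 degrees). The bolt on its lid slides along the box's x, in y = 0; guide and keeper, 22 mm high, lie at x = 140 mm and beyond. A like box with blue lid and knob stands beside it, left or right.
- red_bolt (a joint): Travel q of the red-knobbed bolt in m: 0 shut, 0.060 fully drawn back towards the robot (hard stop); starts at 0 to 0.008. 2.5 N of friction; stays where left. Its upright stem, 14 mm thick, stands at x = 0.110 - q, y = 0 of the box, free from z = 128 to 170 mm (hook it at z = 152), topped by a red ball 24 mm thick centred at z = 181 mm and open above.
- blue_bolt (a joint): Travel of the other box's blue-knobbed bolt in m, as for the red one; starts between 0 and 0.008 and is to stay there.

How it is judged:
By the outcome, as a careful person would: the job done as asked, in the order asked, and still so for the second after the job is handed in, with the robot touching nothing.
It also fails if it takes over 48 s, if anything falls off the work surface, if the arm or the gripper's body presses on something with over 40 N, if the wrist force passes 120 N, or if a joint passes its speed limit or range.

### The arm

A 6-joint arm with a two-finger parallel gripper is mounted at the origin on the work surface. World frame = base frame: x ahead of the robot, y to its left, z up, the work surface at z = 0. Lengths are in m, angles in rad, forces in N, time in s.
With the tool pointing down it reaches from about 0.35 to 0.85 m from the base axis. Payload 8.1 kg.
Tool frame: the origin (TCP) lies midway between the tips of the shut fingers; the grasp point (between the pads) lies 19 mm behind it; z points along the fingers, y is the direction in which the jaws open and shut (so a half turn about z gives the same grasp; the last joint's range is limited). The gripper opens to 93 mm and grips with 3 to 60 N. Pads are 15 mm wide; open, the fingers measure 128 mm over their backs; the gripper's body (75 mm by 188 mm) begins 65 mm behind the grasp point.
Start: joints at [-1.382, 0.13, 1.488, -0, 1.523, -0.085], TCP at [0.162, -0.578, 0.219] pointing down, gripper open.
Joint ranges: [-2.96, 2.96], [-0.89, 2.26], [0.02, 2.5], [-1.34, 4.48], [0, 2.73], [-2.66, 2.66]. Speed limits (rad/s): [2.39, 2.39, 2.79, 3.14, 3.14, 3.14].

### API

Orientations are given as a rotation vector (axis times angle).
In Python, from plant import robot gives the robot as it stands.
- The arm moves only by the tool arm_command, never from a script. Its argument "deltas" is a list that holds one entry, the list of rows, each a list of 6 numbers: the shift along the tool's x, y, z in m, then the turn, a rotation vector about the tool's x, y, z in rad. In form: [[[dx, dy, dz, rx, ry, rz], ...]]. A call has exactly 8 rows; each row is the pose to reach, as a shift and turn from the pose commanded when the call began, along the tool's axes at that moment; what a row does not reach only later rows make up. A row lasts 1/12 s, in which the tool goes at most 41.7 mm and 7.16 degrees, less where a joint would pass 70% of its speed; a pose out of reach is approached as far as the arm can. A call with a gripper value outside its range is refused whole. "fingers" is the closure, from -1 (fully open) to 1 (shut), set as the call begins (left out, the last holds). The fingers move at their own pace and stop on an object; "squeeze" is the grip in N (left out, the last holds). Time passes only in rows, so rows that repeat a pose let the fingers close, or fill a call up. It gives the time, the measured TCP pose, the force and the opening at its end, in the units of the state.
- robot.read_state(): the state, without advancing time (a new reading comes with each control period).
- robot.read_camera(name): name is "side" or "top" or "wrist"; returns (picture, depth): 420x560x3 uint8, blue, green, red; 420x560 float32, m along the optical axis (not along the pixel's ray), 0 where there is no reading.
- robot.calibration(name): a dict with "K" (3x3 intrinsics, pixels), "R" (3x3) and "t" (3): a world point X has camera coordinates R X + t; the wrist camera has in their place "tool_from_camera" (4x4, takes a point from camera to tool coordinates, whose origin is the TCP and whose axes are the flange's). Camera axes: x right, y down, z forward; pixel columns grow to the right and rows downward; lengths in m; the calibration is good to about 2 mm. A picture is of the moment at which its call begins: read the wrist's pose just before it. calibration takes no time and is no camera call.
- robot.close_job(): hands the job in, once; it reports no verdict.
Trained networks look in the newest picture that a camera, given by its name, has taken for a name from the list of things; names that differ only in an ending like _2 or _b are one class to them, and where a whole thing is asked for, a point or a joint stands for the part that bears it (a point fixed in the world has none). Each returns a list of dicts, best first, with "p" (0 to 1); they miss things now and then, are a little off and sometimes report something else, mostly with a low value. They report only what shows in the picture. A call takes as long as a camera call.
- robot.silhouettes(camera, target): "mask" (420x560 bool, what is visible of it) and "box" ([left, top, width, height] in pixels, round what is visible of it).
The state is a dict: "t": time; "q": joint angles; "dq": joint speeds; "joint_torque": joint torques, N m; "tool_pos": TCP position; "orientation": TCP orientation; "force": force on the tool from outside, world axes, zero at the start; "wrist_torque": the same for the moment, N m; "opening": finger opening in m.
Only numpy, scipy, OpenCV 4.12 (cv2) and the standard library are available. Lean on these libraries where they do the work, as an engineer would, in place of code of your own. Each camera call takes 0.05 s, during which the arm holds its last target. There are 200 camera calls.

## Working session

There is one attempt and no reset: what is moved stays moved. The work goes in short steps, Python scripts to look and compute and a tool call to move; the robot and the scene stay as the last step left them, time stands still between calls to the robot, and variables do not carry over. Pictures are saved under pics/ and viewed, about 8 in all and at most 12, crops included, and the job is handed in when it is done.

Besides the shell and the picture viewer there is one more tool, called after ">>>" as name(argument=value, ...), one argument or row to a line, values as JSON. arm_command: Moves the arm, as the interface text tells. Its arguments: {"type":"object","properties":{"deltas":{"type":"array","items":{"type":"array","items":{"type":"array","items":{"type":"number"}}}},"fingers":{"type":"number"},"squeeze":{"type":"number"}},"required":["deltas"]}

```bash
mkdir -p pics
cat > h.py <<'E'
import numpy as np, cv2
from plant import robot
from scipy.spatial.transform import Rotation as Ro
def cloud(name, depth, mask=None):
    c=robot.calibration(name); K=c["K"]
    m=(depth>0) if mask is None else (mask&(depth>0))
    v,u=np.nonzero(m); z=depth[v,u]
    P=np.stack([(u-K[0,2])/K[0,0]*z,(v-K[1,2])/K[1,1]*z,z],1)
    if name=="wrist":
        T=np.array(c["tool_from_camera"]); P=P@T[:3,:3].T+T[:3,3]
        s=robot.read_state(); R=Ro.from_rotvec(s["orientation"]).as_matrix()
        return P@R.T+s["tool_pos"],v,u
    return (P-np.array(c["t"]))@np.array(c["R"]),v,u
E
python3 - <<'E'
from h import *
s=robot.read_state(); print(s["t"],s["tool_pos"],s["orientation"],s["opening"])
for n in ("top","side"):
    im,d=robot.read_camera(n); cv2.imwrite(f"pics/{n}0.png",im); np.savez(f"{n}0.npz",im=im,d=d)
    for t in ("rod","red_box","red_bolt","blue_bolt"):
        for r in robot.silhouettes(n,t)[:2]:
            P,v,u=cloud(n,d,r["mask"]); print(n,t,round(r["p"],2),r["box"],len(P),np.median(P,0).round(3),P.min(0).round(3),P.max(0).round(3))
E
```

```text
0.0 [ 0.16214529 -0.57709363  0.21759273] [-3.11041385e+00 -4.28477845e-01  1.52070118e-04] 0.09306583806801048
top red_box 0.8 [309.8, 16.5, 139.2, 166.7] 19587 [ 0.794 -0.163  0.111] [ 0.649 -0.328 -0.005] [ 1.004 -0.047  0.196]
top red_bolt 0.57 [371.5, 52.1, 27.4, 73.0] 485 [ 0.768 -0.168  0.13 ] [ 0.749 -0.183  0.111] [ 0.875 -0.153  0.196]
top blue_bolt 0.7 [150.8, 65.5, 16.1, 76.9] 488 [0.731 0.211 0.13 ] [0.712 0.199 0.111] [0.837 0.229 0.196]
side rod 0.8 [199.4, 231.1, 72.5, 131.9] 1207 [ 0.465 -0.148  0.022] [ 0.434 -0.239 -0.005] [0.524 0.086 0.028]
side red_box 0.85 [314.9, 169.1, 167.4, 152.2] 14354 [ 0.76  -0.192  0.109] [ 0.648 -0.29  -0.005] [1.049 0.024 0.194]
side red_bolt 0.58 [380.5, 202.1, 43.8, 34.4] 385 [ 0.76  -0.175  0.137] [ 0.746 -0.184  0.109] [ 0.874 -0.154  0.194]
side blue_bolt 0.56 [264.0, 105.6, 43.6, 32.3] 268 [0.725 0.207 0.137] [0.71  0.199 0.109] [0.836 0.242 0.193]
```

View pics/top0.png

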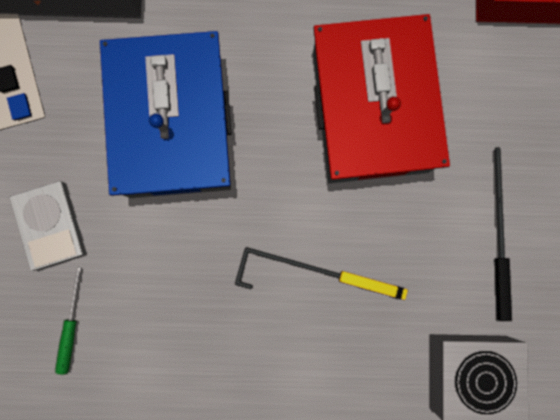

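View pics/side0.png

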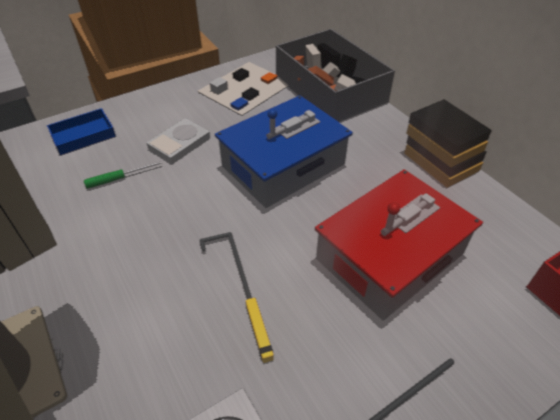

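Top view: rod handle runs (340,277)–(407,294) and its hook corner is at (247,250), bending towards the robot. The red bolt stem is at (387,117) with its knob at (393,103). The blue box is on the left. Next I measure the poses accurately.

Run:
```python
from h import *
def proj(n,X):
    c=robot.calibration(n); p=np.array(c["K"])@(np.array(c["R"])@np.atleast_2d(X).T+np.array(c["t"])[:,None]); return (p[:2]/p[2]).T
def colour(im,lo,hi):
    return cv2.inRange(cv2.cvtColor(im,cv2.COLOR_BGR2HSV),lo,hi)>0
for n in ("top","side"):
    f=np.load(f"{n}0.npz"); im,d=f["im"],f["d"]
    A,v,u=cloud(n,d); 
    m=colour(im,(20,120,90),(35,255,255)); P,v,u=cloud(n,d,m); k=(abs(P[:,2]-.02)<.015)&(P[:,0]<.62)&(abs(P[:,1])<.35); P=P[k]
    top=P[P[:,2]>.017]
    (c,wh,a)=cv2.minAreaRect(top[:,:2].astype(np.float32)*1000); print(n,"yellow",len(P),c,wh,a,np.median(P[:,2]))
    B=cv2.boxPoints((c,wh,a)); e=B[1]-B[0] if np.linalg.norm(B[1]-B[0])>np.linalg.norm(B[2]-B[1]) else B[2]-B[1]
    e=e/np.linalg.norm(e); e=e*np.sign(e[1]); vt=np.linalg.svd(top[:,:2]-top[:,:2].mean(0),full_matrices=False)[2][0]; vt*=np.sign(vt[1])
    print(" axis deg rect/pca",np.degrees(np.arctan2(e[1],e[0])),np.degrees(np.arctan2(vt[1],vt[0])))
    # dark hook/shaft pixels
    m=colour(im,(0,0,0),(180,120,95)); P,v,u=cloud(n,d,m); k=(P[:,2]>.006)&(P[:,2]<.03)&(P[:,0]<.62)&(P[:,0]>.3)&(abs(P[:,1]-.03)<.17)
    S=P[k]; print(" dark",len(S),S.min(0).round(3),S.max(0).round(3),np.median(S[:,2])); np.save(f"dark_{n}.npy",S); np.save(f"yel_{n}.npy",top)
    # red lid
    m=colour(im,(0,150,80),(8,255,255))|colour(im,(172,150,80),(180,255,255)); P,v,u=cloud(n,d,m)
    k=(abs(P[:,2]-.11)<.006)&(P[:,0]<1.05)&(P[:,1]>-.35); L=P[k]
    (c,wh,a)=cv2.minAreaRect(L[:,:2].astype(np.float32)*1000); print(" lid",len(L),c,wh,a,np.median(L[:,2])); print(cv2.boxPoints((c,wh,a)).round(1).tolist())
    k=(P[:,2]>.168)&(P[:,2]<.2)&(P[:,1]>-.35)&(P[:,0]<.9); print(" ball",k.sum(),P[k].mean(0).round(4),P[k].min(0).round(3),P[k].max(0).round(3))
    K=(A[:,2]>.135)&(A[:,2]<.165)&(abs(A[:,0]-.76)<.03)&(abs(A[:,1]+.17)<.03);print(" stem",K.sum(),A[K].mean(0) if K.any() else '')
```

```text
top yellow 720 (461.0223083496094, -174.49049377441406) (129.64373779296875, 21.967056274414062) 75.24857330322266 0.024661535096052505
 axis deg rect/pca 75.248566 75.37967574300733
 dark 714 [ 0.45  -0.111  0.011] [0.528 0.087 0.023] 0.016804951984320606
 lid 16006 (800.5737915039062, -168.66818237304688) (279.382568359375, 211.98646545410156) 7.362040042877197 0.11060113233817628
[[648.5, -81.4000015258789], [675.5999755859375, -291.70001220703125], [952.7000122070312, -255.89999389648438], [925.5, -45.599998474121094]]
 ball 147 [ 0.7624 -0.1732  0.1898] [ 0.752 -0.185  0.177] [ 0.773 -0.163  0.196]
 stem 49 [ 0.75999367 -0.17049017  0.14888949]
side yellow 649 (460.0338439941406, -174.5067138671875) (131.00247192382812, 21.940725326538086) 75.4135971069336 0.023588978247727255
 axis deg rect/pca 75.41358 75.38164469051834
 dark 433 [ 0.449 -0.106  0.008] [0.525 0.084 0.02 ] 0.01579357690857562
 lid 9210 (798.6469116210938, -169.4918212890625) (279.173583984375, 209.8801727294922) 7.371407508850098 0.10977552972253357
[[646.7000122070312, -83.30000305175781], [673.7000122070312, -291.5], [950.5, -255.6999969482422], [923.5999755859375, -47.5]]
 ball 113 [ 0.7596 -0.1751  0.1871] [ 0.751 -0.184  0.168] [ 0.772 -0.163  0.194]
 stem 79 [ 0.75966193 -0.17562524  0.15029976]
```

```bash
cat >> h.py <<'E'
def delta(pos,yaw,cmd=None,tilt=0):
    """shift & turn in tool axes from the present (or cmd=(pos,yaw)) pose to tool-down pose with tool x at yaw deg"""
    D=lambda y:Ro.from_euler("z",y,degrees=True)*Ro.from_rotvec([np.pi,0,0])
    s=robot.read_state()
    p0,R0=(s["tool_pos"],Ro.from_rotvec(s["orientation"])) if cmd is None else (np.array(cmd[0]),D(cmd[1]))
    print("t",s["t"],"pos",np.round(s["tool_pos"],4),"xyaw",np.degrees(np.arctan2(*R0.as_matrix()[[1,0],[0,0]])).round(2),"zax",R0.as_matrix()[:,2].round(4),"F",np.round(s["force"],1),"op",round(s["opening"],4))
    print("shift",R0.inv().apply(np.array(pos)-p0).round(4),"turn",(R0.inv()*D(yaw)).as_rotvec().round(4))
E
python3 -c "
from h import *
delta([.4605,-.1745,.10],75.35)"
```

```text
t 0.5 pos [ 0.1622 -0.5776  0.2186] xyaw 15.69 zax [-0.e+00  1.e-04 -1.e+00] F [-0.4  0.4  1. ] op 0.0931
shift [ 0.3962 -0.3075  0.1186] turn [-1.0000e-04 -0.0000e+00 -1.0413e+00]
```

>>> arm_command(
  deltas=[
    [[0.02, -0.016, 0, 0, 0, -0.06], [0.05, -0.039, 0, 0, 0, -0.13], [0.081, -0.063, 0, 0, 0, -0.21], [0.112, -0.087, 0, 0, 0, -0.3], [0.143, -0.111, 0, 0, 0, -0.38], [0.174, -0.135, 0, 0, 0, -0.46], [0.205, -0.159, 0, 0, 0, -0.54], [0.236, -0.183, 0, 0, 0, -0.62]],
  ],
  fingers=-1,
)

```text
t: 1.17
tool_pos: [0.3407, -0.3361, 0.2189]
orientation: [2.83, 1.363, 0.0]
force: [0.8, -0.4, -0.7]
opening: 0.093
```

```bash
python3 -c "
from h import *
delta([.4605,-.1745,.10],75.35)"
```

```text
t 1.1667 pos [ 0.3407 -0.3361  0.2189] xyaw 51.42 zax [ 5.e-04 -6.e-04 -1.e+00] F [ 0.8 -0.4 -0.7] op 0.093
shift [ 0.201  -0.0073  0.1189] turn [ 8.000e-04  3.000e-04 -4.177e-01]
```

>>> arm_command(
  deltas=[
    [[0.03, -0.001, 0.018, 0, 0, -0.07], [0.062, -0.002, 0.036, 0, 0, -0.14], [0.094, -0.003, 0.054, 0, 0, -0.21], [0.126, -0.005, 0.072, 0, 0, -0.28], [0.156, -0.006, 0.09, 0, 0, -0.34], [0.182, -0.007, 0.107, 0, 0, -0.39], [0.202, -0.008, 0.119, 0, 0, -0.421], [0.202, -0.008, 0.119, 0, 0, -0.421]],
  ],
)

```text
t: 1.83
tool_pos: [0.4601, -0.1715, 0.0967]
orientation: [-2.479, -1.923, 0.001]
force: [0.3, 0.1, -0.2]
opening: 0.0925
```

Run:
```python
from h import *
delta([.4605,-.1745,.004],75.35)
im,d=robot.read_camera("wrist"); cv2.imwrite("pics/w1.png",im)
m=cv2.inRange(cv2.cvtColor(im,cv2.COLOR_BGR2HSV),(20,120,90),(35,255,255))>0
P,v,u=cloud("wrist",d,m); top=P[(P[:,2]>.015)&(P[:,2]<.035)]
print(len(top),cv2.minAreaRect(top[:,:2].astype(np.float32)*1000),np.median(top[:,2]),P.min(0),P.max(0))
```

```text
t 1.8333 pos [ 0.4601 -0.1715  0.0967] xyaw 75.61 zax [-0.0033  0.003  -1.    ] F [ 0.3  0.1 -0.2] op 0.0925
shift [-0.003   0.0015  0.0927] turn [-0.0039 -0.0021  0.0045]
3654 ((461.85186767578125, -174.97561645507812), (125.61654663085938, 21.134286880493164), 75.05543518066406) 0.02510543219621044 [ 0.43652769 -0.2378552   0.02161939] [ 0.48684536 -0.11292574  0.19516422]
```

>>> arm_command(
  deltas=[
    [[0, 0, 0.015, 0, 0, 0], [0, 0, 0.032, 0, 0, 0], [0, 0, 0.05, 0, 0, 0], [0, 0, 0.065, 0, 0, 0], [0, 0, 0.075, 0, 0, 0], [0, 0, 0.082, 0, 0, 0], [0, 0, 0.085, 0, 0, 0], [0, 0, 0.085, 0, 0, 0]],
  ],
)

```text
t: 2.55
tool_pos: [0.4601, -0.1756, 0.0146]
orientation: [-2.487, -1.919, 0.0]
force: [-0.7, 0.4, 0.6]
opening: 0.0931
```

```bash
python3 -c "
from h import *
delta([.4608,-.1747,.004],75.35)"
```

```text
t 2.55 pos [ 0.4601 -0.1756  0.0146] xyaw 75.29 zax [-2.e-04  0.e+00 -1.e+00] F [-0.7  0.4  0.6] op 0.0931
shift [0.001  0.0004 0.0106] turn [-0.0002  0.     -0.001 ]
```

>>> arm_command(
  deltas=[
    [[0, 0, 0.004, 0, 0, 0], [0.001, 0, 0.008, 0, 0, 0], [0.001, 0, 0.011, 0, 0, 0], [0.001, 0, 0.011, 0, 0, 0], [0.001, 0, 0.011, 0, 0, 0], [0.001, 0, 0.011, 0, 0, 0], [0.001, 0, 0.011, 0, 0, 0], [0.001, 0, 0.011, 0, 0, 0]],
  ],
)

```text
t: 3.22
tool_pos: [0.4607, -0.1743, 0.0038]
orientation: [2.487, 1.92, 0.0]
force: [-0.8, -0.4, -0.4]
opening: 0.0928
```

>>> arm_command(
  deltas=[
    [[0, 0, 0, 0, 0, 0], [0, 0, 0, 0, 0, 0], [0, 0, 0, 0, 0, 0], [0, 0, 0, 0, 0, 0], [0, 0, 0, 0, 0, 0], [0, 0, 0, 0, 0, 0], [0, 0, 0, 0, 0, 0], [0, 0, 0, 0, 0, 0]],
  ],
  fingers=1,
  squeeze=45,
)

```text
t: 3.88
tool_pos: [0.4605, -0.1742, 0.0036]
orientation: [-2.487, -1.92, 0.0]
force: [0.2, 0.1, -0.4]
opening: 0.0441
```

>>> arm_command(
  deltas=[
    [[0, 0, 0, 0, 0, 0], [0, 0, 0, 0, 0, 0], [0, 0, 0, 0, 0, 0], [0, 0, 0, 0, 0, 0], [0, 0, -0.005, 0, 0, 0], [0, 0, -0.01, 0, 0, 0], [0, 0, -0.017, 0, 0, 0], [0, 0, -0.02, 0, 0, 0]],
  ],
)

```text
t: 4.55
tool_pos: [0.4611, -0.1745, 0.025]
orientation: [2.486, 1.919, 0.001]
force: [0.9, 0.4, -2.3]
opening: 0.0217
```

>>> arm_command(
  deltas=[
    [[0, 0, -0.01, 0, 0, 0], [0, 0, -0.035, 0, 0, 0], [0, 0, -0.07, 0, 0, 0], [0, 0, -0.105, 0, 0, 0], [0, 0, -0.14, 0, 0, 0], [0, 0, -0.175, 0, 0, 0], [0, 0, -0.2, 0, 0, 0], [0, 0, -0.21, 0, 0, 0]],
  ],
)

```text
t: 5.22
tool_pos: [0.4623, -0.1751, 0.2395]
orientation: [2.481, 1.916, 0.005]
force: [1.4, -1.3, -1.0]
opening: 0.0217
```

>>> arm_command(
  deltas=[
    [[0, 0, 0, 0, 0, 0.04], [0, 0, 0, 0, 0, 0.12], [0, 0, 0, 0, 0, 0.2], [0, 0, 0, 0, 0, 0.28], [0, 0, 0, 0, 0, 0.36], [0, 0, 0, 0, 0, 0.44], [0, 0, 0, 0, 0, 0.52], [0, 0, 0, 0, 0, 0.6]],
  ],
)

```text
t: 5.88
tool_pos: [0.4599, -0.1739, 0.2325]
orientation: [-2.944, -1.093, 0.002]
force: [0.0, 0.1, -1.8]
opening: 0.0214
```

```bash
python3 -c "
from h import *
delta([.5506,-.2346,.235],7.4)"
```

```text
t 5.8833 pos [ 0.4599 -0.1739  0.2325] xyaw 40.73 zax [-1.6e-03  8.0e-04 -1.0e+00] F [ 0.   0.1 -1.8] op 0.0214
shift [ 0.0291  0.1051 -0.0027] turn [-0.0015  0.0012  0.5817]
```

>>> arm_command(
  deltas=[
    [[0.002, 0.007, 0, 0, 0, 0.06], [0.006, 0.02, 0, 0, 0, 0.14], [0.01, 0.035, 0, 0, 0, 0.22], [0.014, 0.052, 0, 0, 0, 0.31], [0.018, 0.069, 0, 0, 0, 0.4], [0.023, 0.085, 0, 0, 0, 0.48], [0.027, 0.099, 0, 0, 0, 0.55], [0.029, 0.105, 0, 0, 0, 0.584]],
  ],
)

```text
t: 6.55
tool_pos: [0.5517, -0.2351, 0.2321]
orientation: [-3.134, -0.198, 0.003]
force: [0.5, 0.4, -1.6]
opening: 0.0213
```

>>> arm_command(
  deltas=[
    [[0, 0, 0, 0, 0, 0], [0, 0, 0, 0, 0, 0], [0, 0, 0, 0, 0, 0], [0, 0, 0, 0, 0, 0], [0, 0, 0, 0, 0, 0], [0, 0, 0, 0, 0, 0], [0, 0, 0, 0, 0, 0], [0, 0, 0, 0, 0, 0]],
  ],
)

```text
t: 7.22
tool_pos: [0.5512, -0.2344, 0.2338]
orientation: [3.135, 0.206, 0.0]
force: [0.0, 0.3, -2.1]
opening: 0.0216
```

```bash
cat >> h.py <<'E'
def look(tag,rodz=None):
    for n in ("top","side"):
        im,d=robot.read_camera(n); cv2.imwrite(f"pics/{n}_{tag}.png",im); np.savez(f"{n}_{tag}.npz",im=im,d=d)
        hsv=cv2.cvtColor(im,cv2.COLOR_BGR2HSV)
        r=(cv2.inRange(hsv,(0,150,60),(8,255,255))|cv2.inRange(hsv,(172,150,60),(180,255,255)))>0
        P,_,_=cloud(n,d,r); k=(P[:,2]>.168)&(P[:,2]<.2)&(abs(P[:,1]+.17)<.1)&(P[:,0]<.9)&(P[:,0]>.6)
        if k.any(): print(n,"ball",k.sum(),((P[k].min(0)+P[k].max(0))/2).round(4))
        b=cv2.inRange(hsv,(100,120,40),(130,255,255))>0
        P,_,_=cloud(n,d,b); k=(P[:,2]>.168)&(P[:,2]<.2)&(abs(P[:,1]-.2)<.1)&(P[:,0]<.9)
        if k.any(): print(n,"blue ball",k.sum(),((P[k].min(0)+P[k].max(0))/2).round(4))
        dk=cv2.inRange(hsv,(0,0,0),(180,110,110))>0
        P,_,_=cloud(n,d,dk)
        s=robot.read_state(); R=Ro.from_rotvec(s["orientation"]).as_matrix()
        Q=(P-s["tool_pos"])@R   # tool axes: x along rod, y = -rod y, z down
        for lab,lo,hi in (("shaft",(.08,-.012,-.06),(.235,.012,.04)),("arm",(.235,-.06,-.06),(.262,-.012,.04)),("lip",(.215,-.08,-.06),(.24,-.05,.04))):
            k=((Q>lo)&(Q<hi)).all(1)
            if k.sum()>5: print(n,lab,k.sum(),"mean",Q[k].mean(0).round(4),"z-slope",np.polyfit(Q[k][:,0],Q[k][:,2],1)[0].round(3) if lab=="shaft" else "","y-slope",np.polyfit(Q[k][:,0],Q[k][:,1],1)[0].round(3) if lab=="shaft" else "")
E
python3 - <<'E'
from h import *
look("a"); delta([.5506,-.2346,.235],7.4)
E
```

```text
top ball 157 [ 0.7632 -0.1741  0.1873]
top blue ball 161 [0.7261 0.2097 0.1893]
top shaft 515 mean [ 0.1534 -0.0006 -0.0132] z-slope -0.003 y-slope 0.001
top arm 160 mean [ 0.2489 -0.037  -0.0129] z-slope  y-slope 
top lip 88 mean [ 0.2298 -0.0668 -0.0125] z-slope  y-slope 
side ball 38 [ 0.7614 -0.1686  0.1872]
side blue ball 48 [0.7237 0.2074 0.1803]
side shaft 296 mean [ 0.1685  0.0013 -0.0117] z-slope 0.001 y-slope 0.001
side arm 109 mean [ 0.2466 -0.036  -0.0117] z-slope  y-slope 
side lip 45 mean [ 0.2292 -0.0645 -0.0112] z-slope  y-slope 
t 7.3167 pos [ 0.5512 -0.2345  0.2337] xyaw 7.5 zax [ 1.e-04 -0.e+00 -1.e+00] F [ 0.   0.2 -2. ] op 0.0215
shift [-0.0007  0.     -0.0013] turn [ 0.     -0.0001  0.0018]
```

>>> arm_command(
  deltas=[
    [[0, 0, 0.008, 0, 0, 0], [0, 0, 0.022, 0, 0, 0], [0, 0, 0.038, 0, 0, 0], [0, 0, 0.054, 0, 0, 0], [0, 0, 0.069, 0, 0, 0], [0, 0, 0.081, 0, 0, 0], [0, 0, 0.087, 0, 0, 0], [0, 0, 0.089, 0, 0, 0]],
  ],
)

```text
t: 7.98
tool_pos: [0.5502, -0.2339, 0.1423]
orientation: [-3.133, -0.205, 0.004]
force: [1.1, -0.6, -2.0]
opening: 0.0219
```

Run:
```python
from h import *
look("b"); delta([.5506,-.2346,.1445],7.4)
a=cv2.imread("pics/top_b.png")[60:320,260:460]; b=cv2.imread("pics/side_b.png")[130:330,220:480]
cv2.imwrite("pics/b.png",np.hstack([cv2.resize(a,(400,520)),cv2.resize(cv2.copyMakeBorder(b,0,138,0,0,0),(400,520))]))
```

```text
top ball 157 [ 0.7634 -0.1738  0.187 ]
top blue ball 160 [0.7263 0.2099 0.1885]
top shaft 446 mean [ 0.1526 -0.0012 -0.012 ] z-slope 0.002 y-slope 0.002
top arm 212 mean [ 0.2479 -0.0368 -0.0022] z-slope  y-slope 
top lip 54 mean [ 0.2302 -0.0665 -0.012 ] z-slope  y-slope 
side ball 115 [ 0.7622 -0.1739  0.1855]
side shaft 265 mean [ 0.1647  0.0004 -0.0106] z-slope 0.004 y-slope -0.004
side arm 90 mean [ 0.2484 -0.0249  0.0054] z-slope  y-slope 
side lip 29 mean [ 0.229  -0.0654 -0.0097] z-slope  y-slope 
t 8.0833 pos [ 0.5511 -0.2344  0.1443] xyaw 7.5 zax [-5.e-04  3.e-04 -1.e+00] F [-0.1  0.1 -1.2] op 0.0219
shift [-0.0005  0.0001 -0.0002] turn [-0.0004  0.0005  0.0017]
```

View pics/b.png

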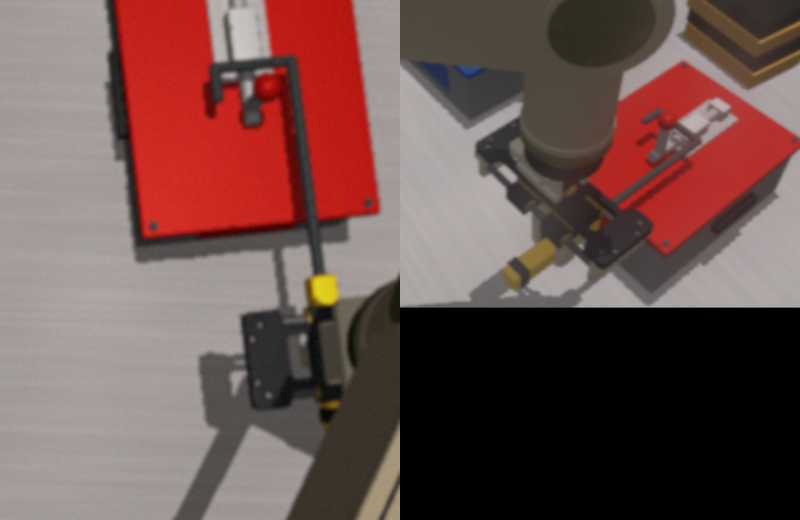

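The hook encloses the stem: its arm is behind the stem, the lip is to the left and the shaft to the right (composite around 250,90). Now I draw it.

>>> arm_command(
  deltas=[
    [[-0.004, 0, 0, 0, 0, 0], [-0.01, 0, 0, 0, 0, 0], [-0.016, 0, 0, 0, 0, 0], [-0.021, 0, 0, 0, 0, 0], [-0.026, 0, 0, 0, 0, 0], [-0.032, 0, 0, 0, 0, 0], [-0.038, 0, 0, 0, 0, 0], [-0.044, 0, 0, 0, 0, 0]],
  ],
)

```text
t: 8.75
tool_pos: [0.5073, -0.2404, 0.1449]
orientation: [3.135, 0.205, 0.001]
force: [2.7, 0.7, -1.4]
opening: 0.0215
```

>>> arm_command(
  deltas=[
    [[-0.005, 0, 0, 0, 0, 0], [-0.01, 0, 0, 0, 0, 0], [-0.015, 0, 0, 0, 0, 0], [-0.019, 0, 0, 0, 0, 0], [-0.022, 0, 0, 0, 0, 0], [-0.025, 0, 0, 0, 0, 0], [-0.025, 0, 0, 0, 0, 0], [-0.025, 0, 0, 0, 0, 0]],
  ],
)

```text
t: 9.42
tool_pos: [0.4824, -0.2436, 0.1445]
orientation: [-3.135, -0.205, 0.001]
force: [-0.4, -0.5, -1.8]
opening: 0.0217
```

Run:
```python
from h import *
look("c"); delta([.5506,-.2346,.1445],7.4)
```

```text
top ball 169 [ 0.7135 -0.1803  0.1881]
top blue ball 161 [0.726  0.2098 0.1896]
top shaft 500 mean [ 0.1513 -0.0006 -0.0132] z-slope -0.004 y-slope 0.001
top arm 113 mean [ 0.2468 -0.0425 -0.005 ] z-slope  y-slope 
top lip 52 mean [ 0.2307 -0.0662 -0.0136] z-slope  y-slope 
side ball 118 [ 0.7117 -0.1808  0.1822]
side shaft 373 mean [ 0.1509  0.0007 -0.012 ] z-slope -0.004 y-slope 0.001
side arm 103 mean [ 0.2445 -0.0277 -0.0004] z-slope  y-slope 
side lip 32 mean [ 0.23   -0.0645 -0.012 ] z-slope  y-slope 
t 9.5167 pos [ 0.4824 -0.2435  0.1443] xyaw 7.49 zax [-1.2e-03  2.0e-04 -1.0e+00] F [-0.   0.2 -2. ] op 0.0218
shift [ 0.0688  0.0001 -0.0003] turn [-0.0003  0.0011  0.0016]
```

>>> arm_command(
  deltas=[
    [[-0.001, 0, 0, 0, 0, 0], [-0.002, 0, 0, 0, 0, 0], [-0.003, 0, 0, 0, 0, 0], [-0.004, 0, 0, 0, 0, 0], [-0.004, 0, 0, 0, 0, 0], [-0.004, 0, 0, 0, 0, 0], [-0.004, 0, 0, 0, 0, 0], [-0.004, 0, 0, 0, 0, 0]],
  ],
)

```text
t: 10.18
tool_pos: [0.4799, -0.2438, 0.145]
orientation: [3.135, 0.206, 0.003]
force: [6.3, 1.8, -3.0]
opening: 0.0217
```

Run:
```python
from h import *
look("d"); delta([.5506,-.2346,.1445],7.4)
```

```text
top ball 165 [ 0.7111 -0.1804  0.1891]
top blue ball 161 [0.7261 0.2098 0.1891]
top shaft 507 mean [ 0.1521 -0.0006 -0.0121] z-slope 0.001 y-slope 0.002
top arm 114 mean [ 0.2468 -0.043  -0.0036] z-slope  y-slope 
top lip 51 mean [ 0.2315 -0.0661 -0.0119] z-slope  y-slope 
side ball 119 [ 0.7107 -0.1812  0.1859]
side shaft 383 mean [ 0.1511  0.0008 -0.011 ] z-slope 0.001 y-slope 0.001
side arm 106 mean [ 0.2441 -0.0279 -0.0007] z-slope  y-slope 
side lip 32 mean [ 0.2297 -0.0646 -0.0101] z-slope  y-slope 
t 10.2833 pos [ 0.4799 -0.2438  0.1449] xyaw 7.52 zax [ 2.2e-03  1.0e-04 -1.0e+00] F [ 6.9  1.1 -2.9] op 0.0217
shift [0.0713 0.0002 0.0006] turn [ 0.0002 -0.0022  0.002 ]
```

>>> arm_command(
  deltas=[
    [[-0.001, 0, 0, 0, 0, 0], [-0.002, 0, 0, 0, 0, 0], [-0.003, 0, 0, 0, 0, 0], [-0.003, 0, 0, 0, 0, 0], [-0.003, 0, 0, 0, 0, 0], [-0.003, 0, 0, 0, 0, 0], [-0.003, 0, 0, 0, 0, 0], [-0.003, 0, 0, 0, 0, 0]],
  ],
)

```text
t: 10.95
tool_pos: [0.4794, -0.2438, 0.1459]
orientation: [3.134, 0.207, 0.012]
force: [17.7, 4.7, -5.1]
opening: 0.0219
```

Run:
```python
from h import *
look("e"); delta([.5506,-.2346,.1445],7.4)
```

```text
top ball 166 [ 0.7111 -0.1799  0.1872]
top blue ball 161 [0.7259 0.2099 0.188 ]
top shaft 506 mean [ 0.1517 -0.0005 -0.0107] z-slope 0.011 y-slope 0.003
top arm 109 mean [ 0.247  -0.0426 -0.0016] z-slope  y-slope 
top lip 53 mean [ 0.2316 -0.0657 -0.01  ] z-slope  y-slope 
side ball 118 [ 0.7095 -0.1814  0.1845]
side shaft 387 mean [ 0.1507  0.0009 -0.0097] z-slope 0.011 y-slope 0.002
side arm 106 mean [ 0.2444 -0.0285  0.0014] z-slope  y-slope 
side lip 31 mean [ 0.2297 -0.0642 -0.0082] z-slope  y-slope 
t 11.05 pos [ 0.4795 -0.2437  0.1459] xyaw 7.56 zax [ 7.4e-03 -1.0e-04 -1.0e+00] F [18.1  4.7 -3.4] op 0.0217
shift [0.0717 0.0003 0.002 ] turn [ 0.001  -0.0073  0.0027]
```

The bolt is at its hard stop: force rose from 7 to 18 N with no further motion. Next I unhook it and lift clear.

>>> arm_command(
  deltas=[
    [[0.002, 0, 0, 0, 0, 0], [0.005, 0, 0, 0, 0, 0], [0.01, 0, 0, 0, 0, 0], [0.015, 0, 0, 0, 0, 0], [0.019, 0, 0, 0, 0, 0], [0.022, 0, 0, 0, 0, 0], [0.022, 0, 0, 0, 0, 0], [0.022, 0, 0, 0, 0, 0]],
  ],
)

```text
t: 11.72
tool_pos: [0.4977, -0.2415, 0.1445]
orientation: [-3.135, -0.206, 0.001]
force: [0.1, 0.2, -1.9]
opening: 0.0218
```

Run:
```python
from h import *
look("f"); delta([.5506,-.2346,.1445],7.4)
```

```text
top ball 161 [ 0.7107 -0.1804  0.1884]
top blue ball 160 [0.7261 0.2101 0.1879]
top shaft 490 mean [ 0.1518 -0.0008 -0.0125] z-slope -0.003 y-slope -0.0
top arm 169 mean [ 0.2486 -0.036  -0.0059] z-slope  y-slope 
top lip 48 mean [ 0.2315 -0.0667 -0.0127] z-slope  y-slope 
side ball 123 [ 0.7095 -0.1806  0.1843]
side shaft 347 mean [ 0.1525  0.0006 -0.0115] z-slope 0.002 y-slope 0.0
side arm 65 mean [ 0.2474 -0.0241 -0.0028] z-slope  y-slope 
side lip 27 mean [ 0.2297 -0.0647 -0.0111] z-slope  y-slope 
t 11.8167 pos [ 0.4976 -0.2415  0.1445] xyaw 7.49 zax [-4.e-04  2.e-04 -1.e+00] F [-0.4  0.3 -1.5] op 0.0219
shift [ 0.0535  0.     -0.    ] turn [-0.0002  0.0003  0.0016]
```

>>> arm_command(
  deltas=[
    [[0, 0, -0.006, 0, 0, 0], [0, 0, -0.018, 0, 0, 0], [0, 0, -0.034, 0, 0, 0], [0, 0, -0.05, 0, 0, 0], [0, 0, -0.066, 0, 0, 0], [0, 0, -0.08, 0, 0, 0], [0, 0, -0.088, 0, 0, 0], [0, 0, -0.09, 0, 0, 0]],
  ],
)

```text
t: 12.48
tool_pos: [0.4987, -0.2422, 0.2378]
orientation: [3.132, 0.205, 0.006]
force: [0.7, -0.1, -2.0]
opening: 0.0216
```

Run:
```python
from h import *
look("g"); delta([.4605,-.1745,.235],75.4)
```

```text
top ball 161 [ 0.7108 -0.1805  0.1889]
top blue ball 161 [0.7261 0.21   0.1876]
top shaft 592 mean [ 0.1505 -0.0005 -0.0139] z-slope -0.003 y-slope 0.004
top arm 152 mean [ 0.2496 -0.0369 -0.0136] z-slope  y-slope 
top lip 73 mean [ 0.23   -0.0658 -0.0134] z-slope  y-slope 
side ball 48 [ 0.7094 -0.1811  0.1856]
side shaft 344 mean [ 0.1635  0.0014 -0.0129] z-slope 0.004 y-slope 0.001
side arm 107 mean [ 0.2474 -0.0357 -0.0127] z-slope  y-slope 
side lip 42 mean [ 0.2296 -0.0641 -0.0121] z-slope  y-slope 
t 12.5833 pos [ 0.498  -0.2417  0.2354] xyaw 7.49 zax [ 1.1e-03 -7.0e-04 -1.0e+00] F [ 0.1  0.5 -2.1] op 0.0216
shift [-0.0284 -0.0715  0.0003] turn [ 1.3000e-03 -4.0000e-04 -1.1852e+00]
```

>>> arm_command(
  deltas=[
    [[-0.002, -0.004, 0, 0, 0, -0.04], [-0.006, -0.012, 0, 0, 0, -0.12], [-0.01, -0.021, 0, 0, 0, -0.2], [-0.014, -0.03, 0, 0, 0, -0.28], [-0.018, -0.039, 0, 0, 0, -0.36], [-0.021, -0.048, 0, 0, 0, -0.44], [-0.023, -0.057, 0, 0, 0, -0.52], [-0.025, -0.063, 0, 0, 0, -0.6]],
  ],
)

```text
t: 13.25
tool_pos: [0.4638, -0.1814, 0.2332]
orientation: [-2.93, -1.128, 0.002]
force: [0.2, 0.2, -1.1]
opening: 0.022
```

```bash
python3 -c "
from h import *
delta([.4605,-.1745,.235],75.4)"
```

```text
t 13.25 pos [ 0.4638 -0.1814  0.2332] xyaw 42.11 zax [-0.002   0.0012 -1.    ] F [ 0.2  0.2 -1.1] op 0.022
shift [ 0.0021 -0.0073 -0.0018] turn [-0.0024 -0.     -0.581 ]
```

>>> arm_command(
  deltas=[
    [[0, -0.001, 0, 0, 0, -0.08], [0, -0.002, 0, 0, 0, -0.16], [0.001, -0.003, 0, 0, 0, -0.25], [0.001, -0.005, 0, 0, 0, -0.34], [0.002, -0.006, 0, 0, 0, -0.43], [0.002, -0.007, 0, 0, 0, -0.51], [0.002, -0.007, 0, 0, 0, -0.56], [0.002, -0.007, 0, 0, 0, -0.584]],
  ],
)

```text
t: 13.92
tool_pos: [0.4609, -0.1755, 0.2334]
orientation: [-2.483, -1.922, 0.001]
force: [-0.2, 0.9, -1.1]
opening: 0.0216
```

>>> arm_command(
  deltas=[
    [[0, 0, 0.01, 0, 0, 0], [0, 0, 0.035, 0, 0, 0], [0, 0, 0.065, 0, 0, 0], [0, 0, 0.097, 0, 0, 0], [0, 0, 0.13, 0, 0, 0], [0, 0, 0.16, 0, 0, 0], [0, 0, 0.185, 0, 0, 0], [0, 0, 0.2, 0, 0, 0]],
  ],
)

```text
t: 14.58
tool_pos: [0.4586, -0.1744, 0.0299]
orientation: [-2.485, -1.914, 0.004]
force: [0.2, 0.5, -1.6]
opening: 0.0216
```

>>> arm_command(
  deltas=[
    [[0, 0, 0, 0, 0, 0], [0, 0, 0, 0, 0, 0], [0, 0, 0, 0, 0, 0], [0, 0, 0, 0, 0, 0], [0, 0, 0, 0, 0, 0], [0, 0, 0, 0, 0, 0], [0, 0, 0, 0, 0, 0], [0, 0, 0, 0, 0, 0]],
  ],
)

```text
t: 15.25
tool_pos: [0.4619, -0.176, 0.0351]
orientation: [2.486, 1.919, 0.001]
force: [0.1, -0.1, -1.7]
opening: 0.0218
```

Run:
```python
from h import *
look("h"); delta([.4605,-.1745,.0045],75.4)
```

```text
top ball 159 [ 0.7107 -0.1803  0.1893]
top blue ball 160 [0.726  0.2099 0.1895]
top shaft 536 mean [ 0.1586 -0.0006 -0.0057] z-slope 0.018 y-slope -0.003
top arm 194 mean [ 0.2479 -0.0366  0.0017] z-slope  y-slope 
top lip 69 mean [ 0.2293 -0.0661 -0.0029] z-slope  y-slope 
side ball 124 [ 0.7103 -0.1809  0.1843]
side blue ball 77 [0.7242 0.2086 0.1818]
side arm 21 mean [ 0.2468 -0.0372  0.0326] z-slope  y-slope 
side lip 42 mean [ 2.299e-01 -6.770e-02 -2.000e-04] z-slope  y-slope 
t 15.35 pos [ 0.4616 -0.1758  0.0348] xyaw 75.33 zax [ 3.e-04 -1.e-04 -1.e+00] F [ 0.8  0.  -1.8] op 0.0214
shift [ 0.001  -0.0015  0.0303] turn [ 0.0003  0.     -0.0012]
```

>>> arm_command(
  deltas=[
    [[0, 0, 0.005, 0, 0, 0], [0, 0, 0.011, 0, 0, 0], [0, 0, 0.017, 0, 0, 0], [0, 0, 0.022, 0, 0, 0], [0, 0, 0.025, 0, 0, 0], [0, 0, 0.027, 0, 0, 0], [0, 0, 0.028, 0, 0, 0], [0, 0, 0.028, 0, 0, 0]],
  ],
)

```text
t: 16.02
tool_pos: [0.4614, -0.1757, 0.0064]
orientation: [-2.487, -1.919, 0.0]
force: [-0.6, 0.1, -2.0]
opening: 0.0214
```

>>> arm_command(
  deltas=[
    [[0, 0, 0.0005, 0, 0, 0], [0, 0, 0.001, 0, 0, 0], [0, 0, 0.0015, 0, 0, 0], [0, 0, 0.002, 0, 0, 0], [0, 0, 0.002, 0, 0, 0], [0, 0, 0.002, 0, 0, 0], [0, 0, 0.002, 0, 0, 0], [0, 0, 0.002, 0, 0, 0]],
  ],
)

```text
t: 16.68
tool_pos: [0.4615, -0.1758, 0.0047]
orientation: [2.487, 1.92, 0.0]
force: [-0.3, -0.4, -1.7]
opening: 0.0216
```

>>> arm_command(
  deltas=[
    [[0, 0, 0.0003, 0, 0, 0], [0, 0, 0.0006, 0, 0, 0], [0, 0, 0.0009, 0, 0, 0], [0, 0, 0.001, 0, 0, 0], [0, 0, 0.001, 0, 0, 0], [0, 0, 0.001, 0, 0, 0], [0, 0, 0.001, 0, 0, 0], [0, 0, 0.001, 0, 0, 0]],
  ],
)

```text
t: 17.35
tool_pos: [0.4616, -0.1759, 0.0037]
orientation: [2.487, 1.92, 0.0]
force: [-0.8, -0.2, -0.1]
opening: 0.0219
```

>>> arm_command(
  deltas=[
    [[0, 0, 0.0003, 0, 0, 0], [0, 0, 0.0006, 0, 0, 0], [0, 0, 0.0006, 0, 0, 0], [0, 0, 0.0006, 0, 0, 0], [0, 0, 0.0006, 0, 0, 0], [0, 0, 0.0006, 0, 0, 0], [0, 0, 0.0006, 0, 0, 0], [0, 0, 0.0006, 0, 0, 0]],
  ],
)

```text
t: 18.02
tool_pos: [0.4616, -0.1759, 0.0036]
orientation: [2.487, 1.92, -0.0]
force: [-3.3, 0.1, 7.1]
opening: 0.0211
```

Firm contact with the bench. I open the fingers (two calls for full opening), then go up.

>>> arm_command(
  deltas=[
    [[0, 0, 0, 0, 0, 0], [0, 0, 0, 0, 0, 0], [0, 0, 0, 0, 0, 0], [0, 0, 0, 0, 0, 0], [0, 0, 0, 0, 0, 0], [0, 0, 0, 0, 0, 0], [0, 0, 0, 0, 0, 0], [0, 0, 0, 0, 0, 0]],
  ],
  fingers=-1,
)

```text
t: 18.68
tool_pos: [0.4615, -0.1758, 0.003]
orientation: [-2.487, -1.92, 0.0]
force: [0.2, -0.5, 0.5]
opening: 0.0705
```

>>> arm_command(
  deltas=[
    [[0, 0, 0, 0, 0, 0], [0, 0, 0, 0, 0, 0], [0, 0, 0, 0, 0, 0], [0, 0, 0, 0, 0, 0], [0, 0, -0.004, 0, 0, 0], [0, 0, -0.012, 0, 0, 0], [0, 0, -0.022, 0, 0, 0], [0, 0, -0.032, 0, 0, 0]],
  ],
)

```text
t: 19.35
tool_pos: [0.4617, -0.1759, 0.0363]
orientation: [2.487, 1.92, 0.0]
force: [0.4, -0.9, 0.8]
opening: 0.0928
```

>>> arm_command(
  deltas=[
    [[0, 0, -0.012, 0, 0, 0], [0, 0, -0.035, 0, 0, 0], [0, 0, -0.065, 0, 0, 0], [0, 0, -0.095, 0, 0, 0], [0, 0, -0.125, 0, 0, 0], [0, 0, -0.15, 0, 0, 0], [0, 0, -0.165, 0, 0, 0], [0, 0, -0.17, 0, 0, 0]],
  ],
)

```text
t: 20.02
tool_pos: [0.4633, -0.1767, 0.2101]
orientation: [2.482, 1.916, 0.005]
force: [0.1, -0.4, 0.4]
opening: 0.0927
```

>>> arm_command(
  deltas=[
    [[0, 0, 0, 0, 0, 0], [0, 0, 0, 0, 0, 0], [0, 0, 0, 0, 0, 0], [0, 0, 0, 0, 0, 0], [0, 0, 0, 0, 0, 0], [0, 0, 0, 0, 0, 0], [0, 0, 0, 0, 0, 0], [0, 0, 0, 0, 0, 0]],
  ],
)

```text
t: 20.68
tool_pos: [0.4614, -0.1757, 0.2047]
orientation: [-2.486, -1.919, 0.0]
force: [0.4, 0.3, 0.3]
opening: 0.0933
```

Run:
```python
from h import *
look("z"); delta([.4605,-.1745,.2],75.4)
im,d=robot.read_camera("wrist")
m=cv2.inRange(cv2.cvtColor(im,cv2.COLOR_BGR2HSV),(20,120,90),(35,255,255))>0
P,v,u=cloud("wrist",d,m); top=P[(P[:,2]>.01)&(P[:,2]<.04)]
print(len(top),cv2.minAreaRect(top[:,:2].astype(np.float32)*1000),np.percentile(top[:,2],[5,50,95]))
cv2.imwrite("pics/z.png",np.hstack([cv2.resize(cv2.imread(f"pics/{n}_z.png"),(400,300)) for n in("top","side")]))
```

```text
top ball 159 [ 0.7107 -0.1808  0.1893]
top blue ball 160 [0.7262 0.21   0.1887]
side ball 124 [ 0.7091 -0.1807  0.1835]
t 20.7833 pos [ 0.4615 -0.1758  0.2049] xyaw 75.34 zax [-2.e-04  1.e-04 -1.e+00] F [ 0.3  0.3 -0.3] op 0.0929
shift [ 0.001  -0.0013  0.0049] turn [-0.0002 -0.     -0.0011]
1839 ((461.66937255859375, -175.8152313232422), (128.80723571777344, 20.204097747802734), 75.70394897460938) [0.02234675 0.02374319 0.02507006]
```

View pics/z.png

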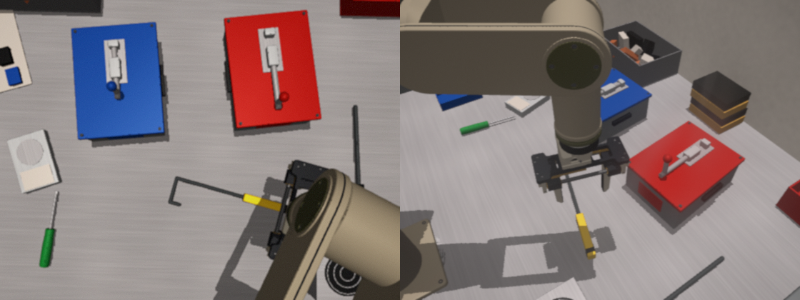

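The rod lies flat on the bench at (0.462, −0.176). The red bolt is drawn: its knob, at (283,97) in the left half, sits well forward. The blue bolt has not moved, and the gripper is clear.

```bash
python3 -c "
from plant import robot
print(robot.close_job())"
```

```text
the job is handed in; nothing more can be done
None
```

The job is done and handed in at about 21 s of the 48 s allowed. I gripped the rod by its handle, lowered the hook over the red bolt's stem and drew the bolt to its stop. Then I unhooked it, laid the rod back near its starting place, let go and raised the hand clear.

Last checks:
- **Red bolt:** The knob moved back about 53 mm from a start of about 7 mm, so it is at about 60 mm. At the stop the force rose from 7 to 18 N with no further motion, and the knob was still there after the hook came off.
- **Blue bolt:** It stayed within about 0.3 mm of where it was first measured, at (0.726, 0.210).
- **Rod:** It lies flat, with the handle top 24 mm above the bench. I let go only after the force showed it resting on the bench.
- **Gripper:** It is open, about 0.2 m up, and touching nothing.
- **Camera differences:** The top and side cameras differed by 1–2 mm on the knob, within their calibration. In the final look the side camera could not see the blue knob, so that check rests on the top camera alone. No other check failed.

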